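# Return a weighed parcel to its own bay

### The arm

A 6-joint arm with a two-finger parallel gripper is mounted at the origin on the work surface. World frame = base frame: x ahead of the robot, y to its left, z up, the work surface at z = 0. Lengths are in m, angles in degrees, forces in N, time in s.
With the tool pointing down it reaches from about 0.325 to 0.75 m from the base axis. Payload 7.6 kg.
Tool frame: the origin (TCP) lies midway between the tips of the shut fingers; the grasp point (between the pads) lies 19 mm behind it; z points along the fingers, y is the direction in which the jaws open and shut (so a half turn about z gives the same grasp; the last joint's range is limited). The gripper opens to 85 mm and grips with 20 to 120 N. Pads are 22 mm wide; open, the fingers measure 114 mm over their backs; the gripper's body (76 mm by 85 mm) begins 54 mm behind the grasp point. The pads swing forward as they close: fully open they stand 13 mm farther back than shut.
Start: joints at [-75.59, 2.991, 80.254, -0, 96.75, -4.028], TCP at [0.166, -0.498, 0.231] pointing down, gripper open.
Joint ranges: [-166.34, 166.34], [-52.06, 124.39], [6.96, 135.62], [-60.46, 240.46], [14.63, 156.25], [-167.68, 167.68]. Speed limits (degrees/s): [147.25, 147.25, 172.46, 180, 180, 180].

### API

Orientations are given as [roll, pitch, yaw] about the fixed x, y, z axes, in that order (R = Rz(yaw) Ry(pitch) Rx(roll)).
In Python, from plant import r gives the robot as it stands.
- The arm moves only by the tool carry_out, never from a script. Its argument "increments" is one flat list of numbers, 4 for each row, row after row: the shift along the tool's x, y, z in m, then the turn about the tool's z in degrees. In form: [tx, ty, tz, yaw, tx, ty, tz, yaw, ...]. A call has 1 to 8 rows; each row shifts and turns the commanded pose from where the row before left it, along the tool's axes as they then stand; what a row does not reach is not made up. A row lasts 1/8 s, in which the tool goes at most 62.5 mm and 10.7 degrees, less where a joint would pass 70% of its speed; a pose out of reach is approached as far as the arm can. A call is refused whole if a number of a shift passes 0.0625 or a number of a turn 10.7, either way. A call with a gripper value outside its range is refused whole. "gripper" is the opening in per cent of the stroke, from 0 (shut) to 100 (fully open), set as the call begins (left out, the last holds). The fingers move at their own pace and stop on an object; the grip force is fixed at half the most. Time passes only in rows, so rows that do not move let the fingers close. It gives the time, the measured TCP pose, the force and the opening at its end, in the units of the state.
- r.observe(): the state, without advancing time (a new reading comes with each control period).
- r.get_image(name): name is "scene" or "top" or "wrist"; returns a dict with "img" (480x640x3 uint8, blue, green, red), "fov_y" (degrees; the focal length in pixels is half the picture's height over the tangent of half this angle, whatever the lens; pixels are square), "cx", "cy" (the principal point, pixels), "position" and "rotation" of the camera in the world. Camera axes: x right, y up, looking along -z (the intrinsics and any distortion apply to the point x, -y, -z); pixel columns grow to the right and rows downward; lengths in m; the calibration is good to about 2 mm. A picture is of the moment at which its call begins. There is no depth.
- r.hand_in(): hands the job in, once; it reports no verdict.
Trained networks look in a picture, given as the dict that the camera call returned (one of the last four; its "shot" number tells which), for a name from the list of things; names that differ only in an ending like _2 or _b are one class to them, and where a whole thing is asked for, a point or a joint stands for the part that bears it (a point fixed in the world has none). Each returns a list of dicts, best first, with "score" (0 to 1); they miss things now and then, are a little off and sometimes report something else, mostly with a low value. They report only what shows in the picture. A call takes as long as a camera call.
- r.recognise(picture, query): "box" ([left, top, right, bottom] as shares, 0 to 1, of the picture: columns of its width, rows of its height, round what is visible of it).
- r.regions_of(picture, query): "pixels" (480x640 bool, what is visible of it) and "box" ([left, top, right, bottom] as shares, 0 to 1, of the picture: columns of its width, rows of its height, round what is visible of it).
The state is a dict: "t": time; "qpos": joint angles; "joint_vel": joint speeds; "tau": joint torques, N m; "position": TCP position; "eef_rot": TCP orientation; "wrist_force": force on the tool from outside, world axes, zero at the start; "torque": the same for the moment, N m; "finger_gap": finger opening in m.
Only numpy, scipy, OpenCV 4.12 (cv2) and the standard library are available. Lean on these libraries where they do the work, as an engineer would, in place of code of your own. Each camera call takes 0.05 s, during which the arm holds its last target.

### The job

The flat parcel standing on the scale has been re-weighed: put it back in its own bay of the sorting rack, the bay whose card carries two pen strokes like the parcel's own label. Set it in gently rather than dropping it, labelled edge up and fully home on the bay's floor, and leave the other parcels and the loose things on the counter where they are.

Things in the scene. Friction and masses are not known exactly. Their poses are not given: they have to be found in the camera images.
- parcel: The parcel to return: flat cardboard box 32 mm thick (its x) x 100 mm long (its y) x 95 mm tall (its z), 0.14 to 0.28 kg, standing on its long narrow edge on the scale's platform. Paper labels with two black pen strokes on its top edge and both broad faces; either broad face may face the robot in the bay. Origin: centre of its underside.
- bay_two: The parcel's own bay, empty. Its card shows two pen stroke(s). A white sheet-metal trough for one parcel on edge, leaning 0.55 rad from vertical towards the bay's -x (robot's) side, so a parcel goes in downwards and towards +x. Origin: centre of its underside, 18 mm above the table. Floor's middle at (20, 0, 35) mm. Card faces up, 36 x 100 mm, at (76, 0, 30) mm; its strokes run along x.
- bay_two_floor (a point): Middle of the floor of the two-stroke bay's trough. All bays: 46 mm clear between the two leaning walls, 116 mm long inside (along y), floor square to the lean, sheet 5 mm. Heights measured along the lean from the floor: near (-x, lower) wall 55 mm, far (+x) wall 40 mm, end cheeks 25 mm. A parcel so stands at least 40 mm proud of the walls.
- bay_one: Another bay, empty. Its card shows one pen stroke(s). A white sheet-metal trough for one parcel on edge, leaning 0.55 rad from vertical towards the bay's -x (robot's) side, so a parcel goes in downwards and towards +x. Origin: centre of its underside, 18 mm above the table. Floor's middle at (20, 0, 35) mm. Card faces up, 36 x 100 mm, at (76, 0, 30) mm; its strokes run along x.
- bay_three: Another bay, already full. Its card shows three pen stroke(s). A white sheet-metal trough for one parcel on edge, leaning 0.55 rad from vertical towards the bay's -x (robot's) side, so a parcel goes in downwards and towards +x. Origin: centre of its underside, 18 mm above the table. Floor's middle at (20, 0, 35) mm. Card faces up, 36 x 100 mm, at (76, 0, 30) mm; its strokes run along x.
- rack: Base board of the rack, plywood, 190 x 410 x 18 mm, fixed. Origin at its underside; the board reaches from x = -83 to +107 mm. The three bays stand on it side by side along y, 132 mm apart, in any order, with the rack's yaw.
- scale: Grey parcel scale with a steel platform 180 x 200 mm, its top 45 mm above the table; a display 30 mm high at its +x side. Fixed. Origin: centre of the underside, below the platform's centre.
- parcel_three: A parcel of the same size with three pen strokes, leaning in the three-stroke bay. Origin: centre of its underside.
- tape_roll: Brown packing-tape roll lying flat, 100 mm across, 48 mm high, loose. Origin: centre of its underside.
- knife: Closed box knife lying flat, about 135 mm long (its x) x 24 x 16 mm, loose. Origin at its underside.
- spray: Clear plastic bottle, 64 mm across, 160 mm tall, loose. Origin: centre of its underside.
- stapler: Black stapler, 130 x 34 x 44 mm, loose. Origin: centre of its underside.
- stamp: Wooden hand stamp, 36 mm across, 74 mm tall, loose. Origin: centre of its underside.

How it is judged (in metres and radians):
At the end, for the whole second after the job is handed in: The parcel rests, let go, in the two-stroke bay, labelled edge up: in the bay's frame its origin is within 14 mm (x) and 12 mm (y) of the floor's middle and at most 11 mm above it (fully down), leaning 0.30 to 0.85 rad, long side along the bay within 0.18 rad (x of parcel in the frame of bay_two between 0.006 and 0.034 m and y of parcel in the frame of bay_two between -0.012 and 0.012 m and z of parcel in the frame of bay_two between 0.024 and 0.046 m and angle between parcel's own z axis and vertical between 0.3 and 0.85 rad and angle between the y axis of parcel and the y axis of bay_two, either way round below 0.18 rad and linear speed of parcel below 0.02 m/s and contact force between parcel and the fingers below 0.1 N); the robot touches nothing.
It fails at once if the parcel is dropped or thrown: moving faster than 0.7 m/s with the fingers off it (linear speed of parcel above 0.7 m/s and contact force between parcel and the fingers below 0.1 N).
It fails at once if another parcel or a loose thing on the counter is moved more than 30 mm (distance of any of parcel_three, tape_roll, knife, spray, stapler, stamp from where it was at the start of the episode above 0.03 m).
It also fails if it takes over 35 s, if anything falls off the work surface, if the arm or the gripper's body presses on something with over 40 N, if the wrist force passes 120 N, or if a joint passes its speed limit or range.

## Working session

There is one attempt and no reset: what is moved stays moved. The work goes in short steps, Python scripts to look and compute and a tool call to move; the robot and the scene stay as the last step left them, time stands still between calls to the robot, and variables do not carry over. Pictures are saved under pics/ and viewed, and the job is handed in when it is done.

Besides the shell and the picture viewer there is one more tool, called after "Emit:" by a JSON object that holds its "name" and its "arguments", one argument or row to a line. carry_out: Moves the arm, as the interface text tells. Its arguments: {"type":"object","properties":{"increments":{"type":"array"},"gripper":{"type":"number"}},"required":["increments"]}

```bash
ls; mkdir -p pics
cat > h.py <<'E'
import numpy as np,cv2
from plant import r
def ray(p,u,v):
    f=240/np.tan(np.radians(p['fov_y'])/2)
    d=np.array([(u-p['cx'])/f,-(v-p['cy'])/f,-1.0])
    return np.array(p['position']),np.array(p['rotation']).reshape(3,3)@d
def atz(p,u,v,z):
    o,d=ray(p,u,v); return o+d*(z-o[2])/d[2]
def proj(p,P):
    f=240/np.tan(np.radians(p['fov_y'])/2)
    c=np.array(p['rotation']).reshape(3,3).T@(np.array(P)-np.array(p['position']))
    return p['cx']+f*c[0]/-c[2],p['cy']-f*c[1]/-c[2]
E
python3 - <<'E'
from h import *
for n in ['scene','top','wrist']:
    p=r.get_image(n); cv2.imwrite(f'pics/{n}0.png',p['img'])
    print(n,{k:v for k,v in p.items() if k!='img'})
    for q in ['parcel','bay_two','bay_one','bay_three','scale','parcel_three']:
        for d in r.recognise(p,q)[:2]: 
            b=d['box'];print(q,round(d['score'],2),[round(x) for x in (b[0]*640,b[1]*480,b[2]*640,b[3]*480)])
print(r.observe())
E
```

```text
pics
scene {'fov_y': 53.67096820910677, 'cx': 318.92297900774827, 'cy': 245.65943899082643, 'position': array([ 0.99070092, -0.70338466,  0.76576868]), 'rotation': array([52.21538618,  0.3005528 , 29.71543877]), 'shot': 1}
parcel 0.74 [155, 307, 203, 387]
bay_two 0.91 [314, 210, 375, 271]
bay_one 0.91 [332, 188, 390, 241]
bay_one 0.4 [294, 332, 311, 364]
bay_three 0.73 [280, 241, 355, 304]
scale 0.69 [116, 306, 262, 429]
parcel_three 0.65 [277, 224, 320, 280]
top {'fov_y': 50.717439316352724, 'cx': 312.3114913368553, 'cy': 234.78370588801434, 'position': array([0.48074671, 0.08636026, 1.24826057]), 'rotation': array([ 3.71150638e+00, -1.91651245e-03, -9.06718231e+01]), 'shot': 2}
parcel 0.79 [472, 249, 531, 276]
bay_two 0.64 [262, 201, 319, 259]
bay_one 0.88 [204, 205, 261, 260]
bay_three 0.66 [320, 197, 374, 255]
bay_three 0.25 [411, 148, 462, 190]
scale 0.96 [438, 211, 533, 310]
parcel_three 0.79 [324, 229, 374, 261]
wrist {'fov_y': 67.30628027879742, 'cx': 324.04962743500863, 'cy': 241.19471713452108, 'position': array([ 0.24251948, -0.47247607,  0.37412409]), 'rotation': array([-1.81858265e+01, -5.61076059e-03, -7.15606903e+01]), 'shot': 3}
{'t': 1.05, 'qpos': array([-7.55901162e+01,  2.98963177e+00,  8.02523724e+01, -8.43169752e-04,
        9.67495582e+01, -4.02857539e+00]), 'joint_vel': array([-0.01486788, -0.08868776, -0.02417502,  0.0257776 , -0.01806522,
       -0.06474138]), 'tau': array([-1.14108392e-03, -3.81546772e+01, -3.60311472e+01, -1.75815385e-04,
        2.10316234e-04,  1.87248293e-05]), 'position': array([ 0.16606947, -0.4980735 ,  0.23135048]), 'eef_rot': array([1.79991642e+02, 1.42801700e-03, 1.84383600e+01]), 'wrist_force': array([0.99568774, 0.18213511, 0.58860109]), 'torque': array([0.05007921, 0.03281946, 0.02273834]), 'finger_gap': 0.08533240966463451}
```

View pics/scene0.png

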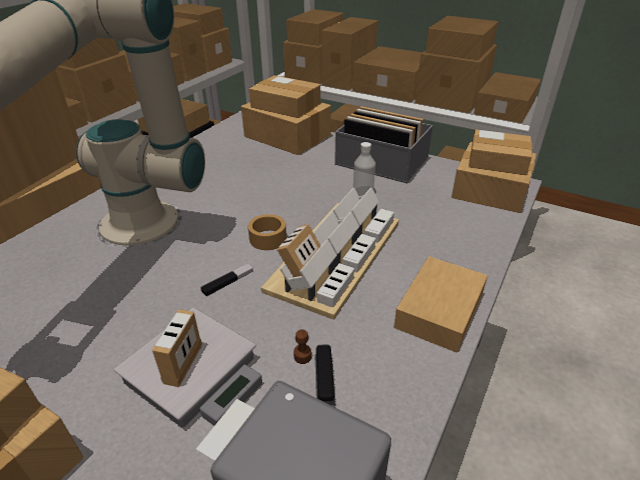

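View pics/top0.png

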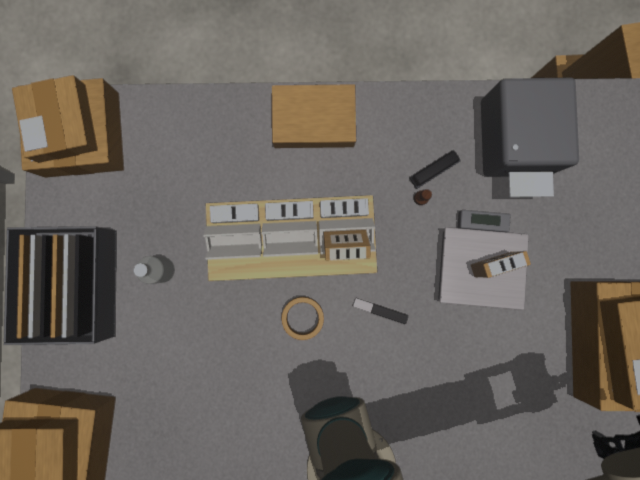

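Run:
```python
import cv2
a=cv2.imread('pics/top0.png')
cv2.imwrite('pics/topA.png',cv2.resize(a[180:290,190:390],None,fx=4,fy=4,interpolation=cv2.INTER_CUBIC))
cv2.imwrite('pics/topB.png',cv2.resize(a[200:320,425:560],None,fx=5,fy=5,interpolation=cv2.INTER_CUBIC))
```

```text
(no output)
```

View pics/topA.png

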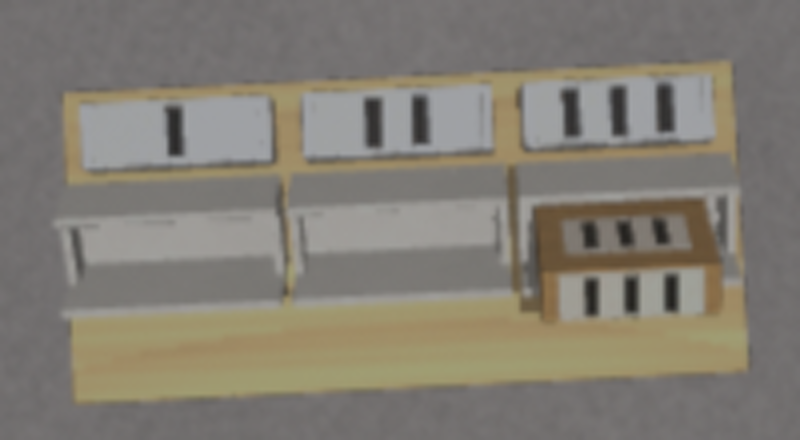

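View pics/topB.png

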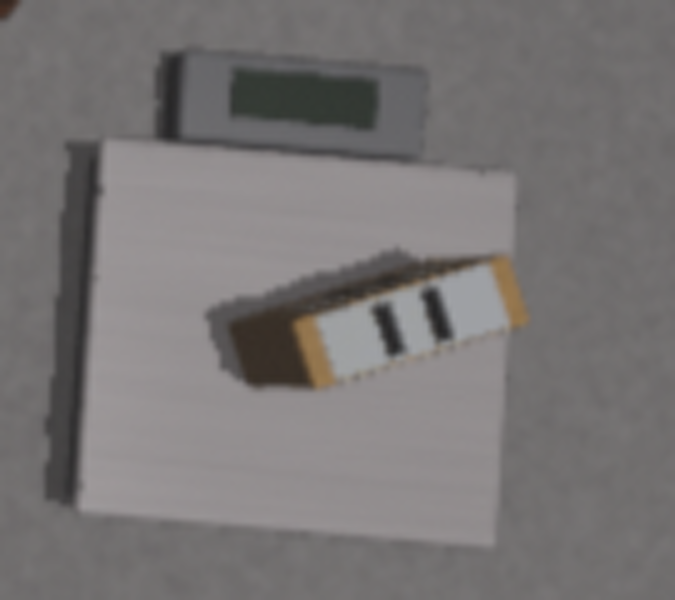

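```bash
cat >> h.py <<'E'
from scipy.spatial.transform import Rotation as Ro
def fixp(p):
    p['rotation']=Ro.from_euler('xyz',p['rotation'],degrees=True).as_matrix(); return p
E
python3 - <<'E'
from h import *
p=fixp(r.get_image('top'))
def A(u,v,z): return atz(p,190+(u-1.5)/4,180+(v-1.5)/4,z)
def B(u,v,z): return atz(p,425+(u-2)/5,200+(v-2)/5,z)
pc=np.array([B(*c,.140) for c in [(294,318),(497,256),(527,323),(318,390)]])
print(pc.round(4),pc.mean(0))
for i in range(4): print(np.linalg.norm(pc[i]-pc[(i+1)%4]))
d=pc[1]-pc[0]+pc[2]-pc[3]; print('long yaw',np.degrees(np.arctan2(d[1],d[0])))
bc=np.array([A(*c,.018) for c in [(64,94),(732,62),(748,370),(76,402)]])
print(bc.round(4),bc.mean(0))
for i in range(4): print(np.linalg.norm(bc[i]-bc[(i+1)%4]))
d=bc[0]-bc[1]+bc[3]-bc[2]; print('rack y yaw',np.degrees(np.arctan2(d[1],d[0])))
cc=np.array([A(*c,.048) for c in [(303,93),(492,85),(493,151),(304,160)]])
print('card',cc.round(4),cc.mean(0))
for i in range(4): print(np.linalg.norm(cc[i]-cc[(i+1)%4]))
d=cc[0]-cc[1]+cc[3]-cc[2]; print('card yaw',np.degrees(np.arctan2(d[1],d[0])))
s=fixp(r.get_image('scene'))
for P in [*pc,*bc,*cc]: print(np.round(proj(s,P),1))
o=r.observe();print(o['position'],proj(s,o['position']))
E
```

```text
[[ 0.486  -0.2876  0.14  ]
 [ 0.5121 -0.3774  0.14  ]
 [ 0.4827 -0.3894  0.14  ]
 [ 0.4546 -0.2971  0.14  ]] [ 0.4838262  -0.33786932  0.14      ]
0.0934706877734058
0.031765795497257124
0.09650710575903362
0.03285272831977633
long yaw -73.43952987786645
[[ 0.6412  0.3453  0.018 ]
 [ 0.6561 -0.0633  0.018 ]
 [ 0.4681 -0.0694  0.018 ]
 [ 0.4535  0.3376  0.018 ]] [0.5546956  0.13754308 0.018     ]
0.40886369421360086
0.1881020642996419
0.4072711141567081
0.18779151571941124
rack y yaw 92.06800703844489
card [[0.6362 0.1964 0.048 ]
 [0.6396 0.0837 0.048 ]
 [0.6001 0.0836 0.048 ]
 [0.5961 0.1961 0.048 ]] [0.61799556 0.13995501 0.048     ]
0.11279365078731478
0.039538087842374864
0.1125778837455463
0.04011929215370212
card yaw 91.91703515392415
[193.7 311.9]
[169.3 351.1]
[151.3 349.2]
[177.2 309. ]
[398.4 218.9]
[333.  314.2]
[260.3 286.9]
[337.2 202.3]
[375.2 237.8]
[356.7 263.3]
[341.8 258.1]
[360.8 233.3]
[ 0.16605683 -0.49806945  0.23131723] (np.float64(-46.76894599165706), np.float64(284.65777289336404))
```

Run:
```python
from h import *
a=cv2.imread('pics/scene0.png')
cv2.imwrite('pics/scA.png',cv2.resize(a[290:430,110:270],None,fx=4,fy=4,interpolation=cv2.INTER_CUBIC))
cv2.imwrite('pics/scB.png',cv2.resize(a[180:320,255:405],None,fx=4,fy=4,interpolation=cv2.INTER_CUBIC))
```

```text
(no output)
```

View pics/scA.png

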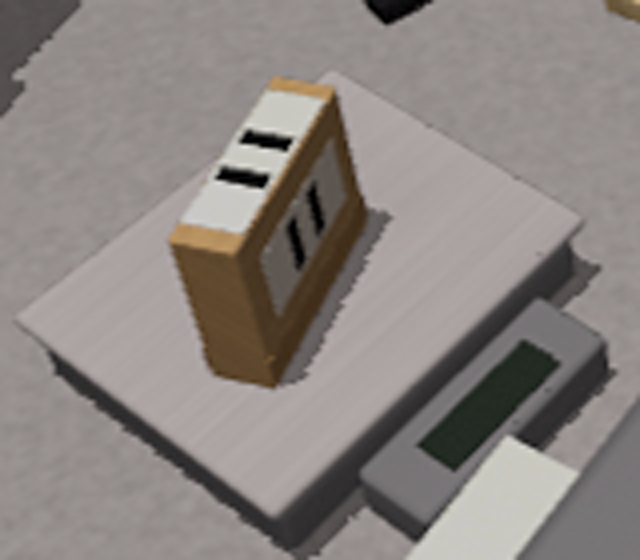

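View pics/scB.png

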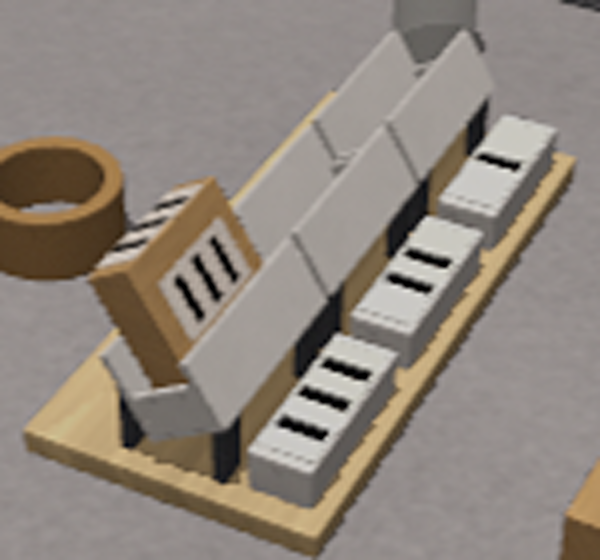

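Emit:
{"name": "carry_out", "arguments": {
  "increments": [0.044,-0.0064,0,-9,0.0444,0.0006,0,-9,0.0438,0.0076,0,-9,0.0421,0.0144,0,-9,0.0393,0.0208,0,-9,0.0356,0.0267,0,-9,0.031,0.032,0,-9,0.0255,0.0364,0,-9],
  "gripper": 100
}}

```text
t: 2.15
position: [0.4855, -0.3381, 0.2313]
eef_rot: [180.0, 0.0, 90.7]
wrist_force: [-1.0, 0.6, 1.0]
finger_gap: 0.0854
```

Emit:
{"name": "carry_out", "arguments": {
  "increments": [0,0,0.01,-8.1,0,0,0.01,-8.1,0,0,0,0]
}}

```text
t: 2.52
position: [0.484, -0.3386, 0.2103]
eef_rot: [-179.9, -0.1, 106.6]
wrist_force: [-0.1, -0.7, -0.7]
finger_gap: 0.0856
```

```bash
cat >> h.py <<'E'
def togo(x,y,z,yaw):
    o=r.observe(); e=o['eef_rot']; R=Ro.from_euler('xyz',e,degrees=True).as_matrix()
    print('t',round(o['t'],2),'pos',o['position'].round(4),'rot',e.round(2),'gap',round(o['finger_gap'],4),'F',o['wrist_force'].round(1))
    print('togo',(R.T@(np.array([x,y,z])-o['position'])).round(4),'turn',round(-(yaw-e[2]),2))
E
python3 - <<'E'
from h import *
togo(.4838,-.3379,.106,106.6)
p=r.get_image('wrist'); cv2.imwrite('pics/w1.png',p['img'])
E
```

```text
t 2.52 pos [ 0.484  -0.3386  0.2103] rot [-1.7993e+02 -9.0000e-02  1.0658e+02] gap 0.0856 F [-0.1 -0.7 -0.7]
togo [5.000e-04 1.000e-04 1.043e-01] turn -0.02
```

View pics/w1.png

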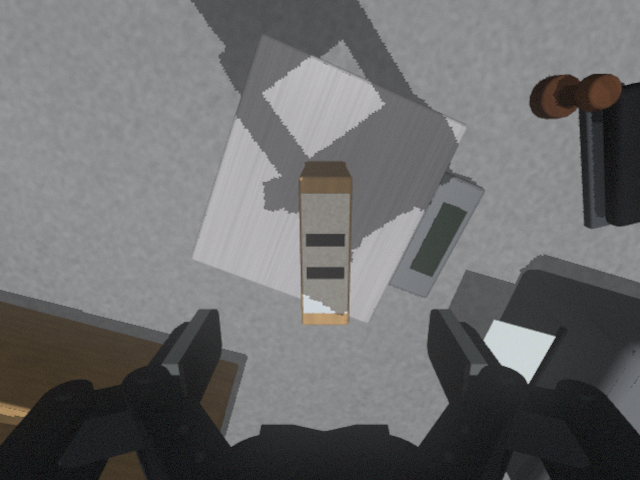

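Run:
```python
from h import *
p=fixp(r.get_image('wrist'))
c=np.array([atz(p,u,v,.140) for u,v in [(301,178),(351,178),(348,325),(302.5,325)]])
print(c.round(4),c.mean(0).round(4),[np.linalg.norm(c[i]-c[(i+1)%4]).round(4) for i in range(4)])
togo(*c.mean(0)[:2],.106,106.6)
```

```text
[[ 0.4576 -0.2953  0.14  ]
 [ 0.4859 -0.2869  0.14  ]
 [ 0.5142 -0.3817  0.14  ]
 [ 0.4847 -0.3905  0.14  ]] [ 0.4856 -0.3386  0.14  ] [np.float64(0.0295), np.float64(0.0989), np.float64(0.0308), np.float64(0.0989)]
t 2.62 pos [ 0.4842 -0.339   0.2117] rot [1.7999e+02 2.0000e-02 1.0646e+02] gap 0.0855 F [0.  0.1 0.8]
togo [0.     0.0014 0.1057] turn -0.14
```

Emit:
{"name": "carry_out", "arguments": {
  "increments": [0,0.001,0.025,0,0,0,0.03,0,0,0,0.03,0,0,0,0.02,0,0,0,0,0]
}}

```text
t: 3.25
position: [0.4846, -0.3383, 0.1052]
eef_rot: [-179.9, -0.1, 106.5]
wrist_force: [-0.0, -0.9, 0.1]
finger_gap: 0.0854
```

Emit:
{"name": "carry_out", "arguments": {
  "increments": [0,0,0,0,0,0,0,0,0,0,0,0,0,0,0,0,0,0,0,0,0,0,0,0],
  "gripper": 0
}}

```text
t: 4.0
position: [0.4855, -0.339, 0.1074]
eef_rot: [180.0, 0.1, 106.6]
wrist_force: [-1.9, -0.3, 5.2]
finger_gap: 0.0316
```

Emit:
{"name": "carry_out", "arguments": {
  "increments": [0,0,-0.02,0,0,0,-0.03,0,0,0,-0.04,0,0,0,-0.03,0,0,0,0,0]
}}

```text
t: 4.62
position: [0.4859, -0.339, 0.2284]
eef_rot: [179.8, 0.2, 106.6]
wrist_force: [0.5, -0.1, -0.9]
finger_gap: 0.0311
```

Run:
```python
from h import *
p=r.get_image('wrist'); cv2.imwrite('pics/w2.png',p['img'])
p=r.get_image('scene'); cv2.imwrite('pics/s2.png',p['img'])
togo(.5427,.1371,.23,92)
```

```text
t 4.72 pos [ 0.4849 -0.3383  0.2244] rot [-1.7993e+02 -1.1000e-01  1.0664e+02] gap 0.0311 F [-0.2 -0.2 -1.6]
togo [ 0.4389  0.1915 -0.005 ] turn 14.64
```

View pics/w2.png

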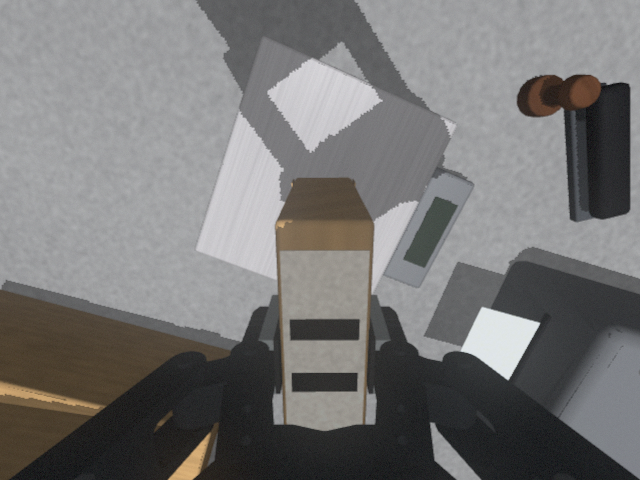

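View pics/s2.png

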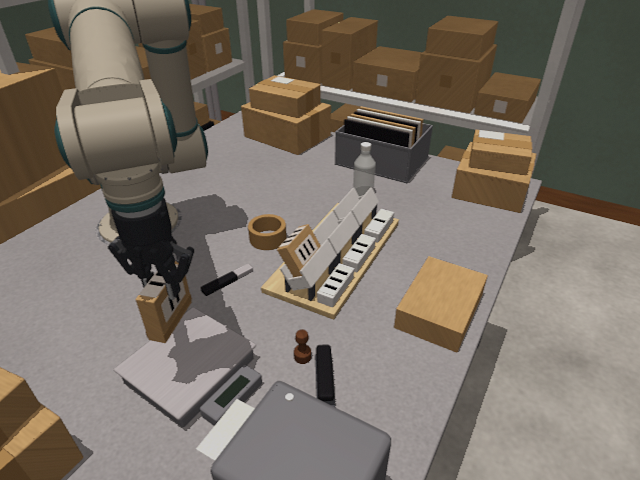

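Emit:
{"name": "carry_out", "arguments": {
  "increments": [0,0,-0.015,0,0.02,0.009,-0.02,0,0.04,0.0175,0,0,0.05,0.0218,0,0,0.055,0.024,0,0,0.055,0.024,0,0,0.055,0.024,0,0,0.055,0.024,0,0]
}}

```text
t: 5.72
position: [0.5286, 0.0218, 0.2625]
eef_rot: [179.9, 0.0, 106.7]
wrist_force: [0.5, -0.2, -2.2]
finger_gap: 0.0315
```

Emit:
{"name": "carry_out", "arguments": {
  "increments": [0.045,0.02,0,0,0.035,0.015,0,0,0.02,0.009,0,0,0.0089,0.0032,0,0,0,0,0,7.3,0,0,0,7.3,0,0,0,0]
}}

```text
t: 6.6
position: [0.5429, 0.1365, 0.2618]
eef_rot: [180.0, 0.0, 92.1]
wrist_force: [0.2, 0.3, -1.9]
finger_gap: 0.0313
```

Run:
```python
from h import *
p=r.get_image('wrist'); cv2.imwrite('pics/w3.png',p['img'])
fixp(p)
t=fixp(r.get_image('top')); cv2.imwrite('pics/t3.png',t['img'])
togo(.5417,.1371,.1345,92)
```

```text
t 6.7 pos [0.5429 0.1365 0.2616] rot [179.98   0.    92.16] gap 0.0312 F [ 0.4  0.5 -1.7]
togo [ 0.0006 -0.0013  0.1271] turn 0.16
```

View pics/w3.png

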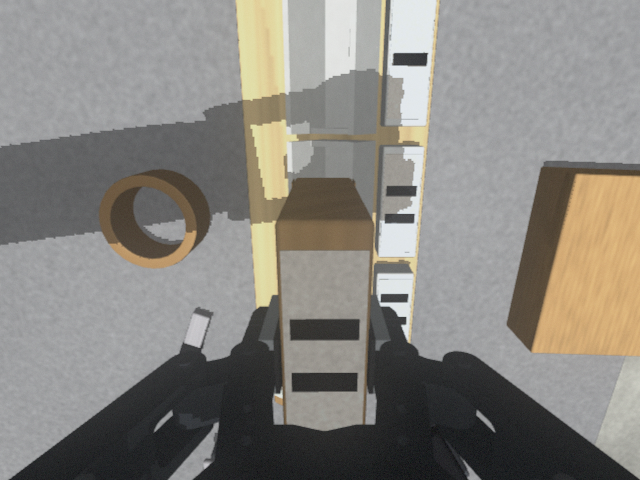

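View pics/t3.png

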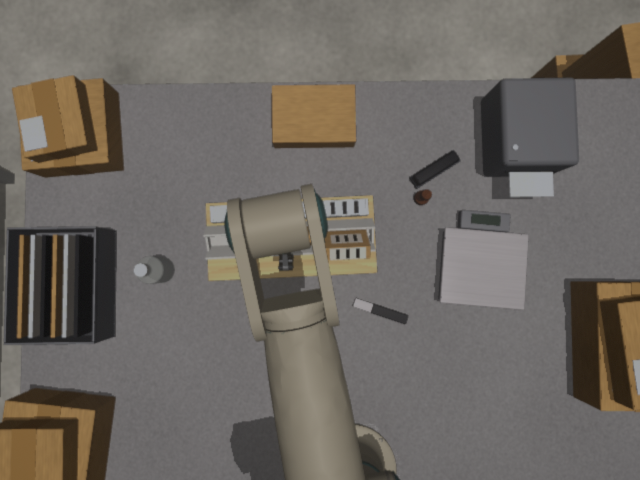

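Run:
```python
from h import *
p=fixp(r.get_image('wrist'))
o=np.array([.5427,.1371]);c,s=np.cos(np.radians(2)),np.sin(np.radians(2))
def b(u,v,z):
    d=atz(p,u,v,z)[:2]-o; return (np.array([c*d[0]+s*d[1],-s*d[0]+c*d[1]])*1000).round(1)
print('card strokes (exp 76,0)',b(400,204.5,.048),'card edges z.048',b(378,200,.048),b(418,200,.048), 'ends',b(400,146,.048),b(397,257,.048))
print('near edge board (exp -83)',b(252,200,.018),'far (107)',b(424,180,.018))
print('far wall top x18.7',b(379,170,.099),'near wall top -28', b(288,170,.088))
togo(.5417,.1371,.1345,92)
```

```text
card strokes (exp 76,0) [77.2  1.8] card edges z.048 [54.8  6.3] [95.   6.4] ends [73.3 58.8] [ 77.9 -54.7]
near edge board (exp -83) [-77.6  -0.2] far (107) [107.5  22. ]
far wall top x18.7 [46.6 42.3] near wall top -28 [-30.7  40.7]
t 6.75 pos [0.543  0.1366 0.2615] rot [179.99   0.    92.14] gap 0.0312 F [-0.   0.1 -1.9]
togo [ 0.0006 -0.0013  0.127 ] turn 0.14
```

Run:
```python
from h import *
a=cv2.imread('pics/w3.png')
cv2.imwrite('pics/w3z.png',cv2.resize(a[50:200,230:430],None,fx=4,fy=4,interpolation=cv2.INTER_CUBIC))
```

```text
(no output)
```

View pics/w3z.png

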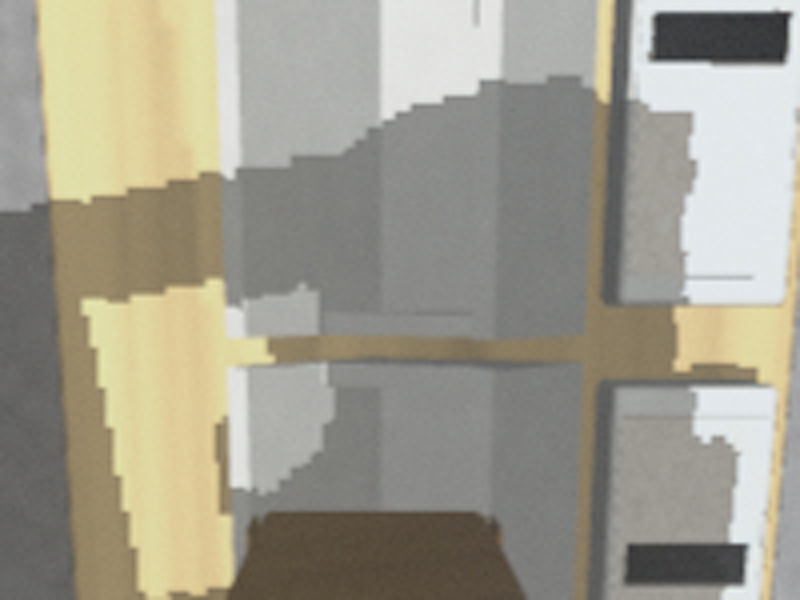

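Run:
```python
from h import *
p=fixp(r.get_image('wrist'))
o=np.array([.5427,.1371]);c,s=np.cos(np.radians(2)),np.sin(np.radians(2))
def b(u,v,z):
    d=atz(p,u,v,z)[:2]-o; return (np.array([c*d[0]+s*d[1],-s*d[0]+c*d[1]])*1000).round(1)
print('far in 18.7',b(353.5,155,.099),'near in -28.4',b(291.5,160,.088),'floor corner .4',b(325.5,150,.041))
print('bay2/1 gap y=66',b(330,137,.088),'parcel bottom edge at z.2', b(291,178,.2),b(354.5,178,.2))
```

```text
far in 18.7 [24.9 54.5] near in -28.4 [-27.4  49.3] floor corner .4 [ 2.  54.4]
bay2/1 gap y=66 [ 5.6 68.4] parcel bottom edge at z.2 [-18.1  50.2] [17.8 50.2]
```

Emit:
{"name": "carry_out", "arguments": {
  "increments": [0.0015,0,0.02,0,0,0,0.03,0,0,0,0.03,0,0,0,0.025,0,0,0,0.015,0,0,0,0.005,0,0,0,0,0]
}}

```text
t: 7.68
position: [0.5433, 0.1383, 0.1369]
eef_rot: [180.0, -0.0, 92.0]
wrist_force: [0.6, 0.0, -1.0]
finger_gap: 0.0311
```

Run:
```python
from h import *
p=r.get_image('wrist'); cv2.imwrite('pics/w4.png',p['img'])
s=r.get_image('scene'); a=s['img']
cv2.imwrite('pics/s4.png',cv2.resize(a[120:310,220:420],None,fx=4,fy=3,interpolation=cv2.INTER_CUBIC)[:, :])
togo(.5427,.1381,.1345,92)
```

```text
t 7.78 pos [0.5435 0.1384 0.1375] rot [ 1.7988e+02 -1.0000e-02  9.2050e+01] gap 0.0312 F [-0.1 -1.  -2.9]
togo [-0.0002 -0.0009  0.003 ] turn 0.05
```

View pics/w4.png

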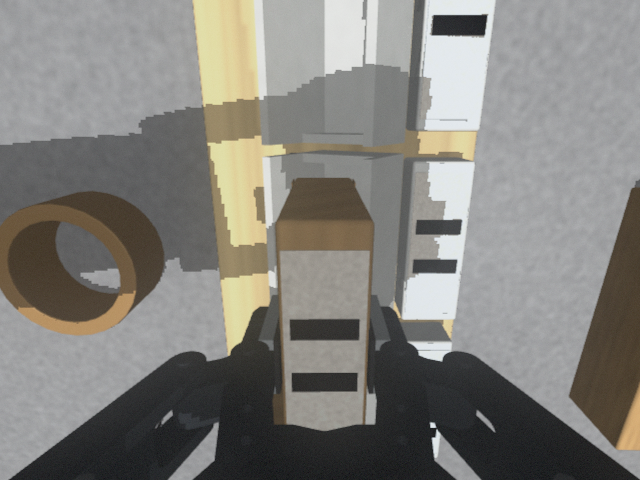

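View pics/s4.png

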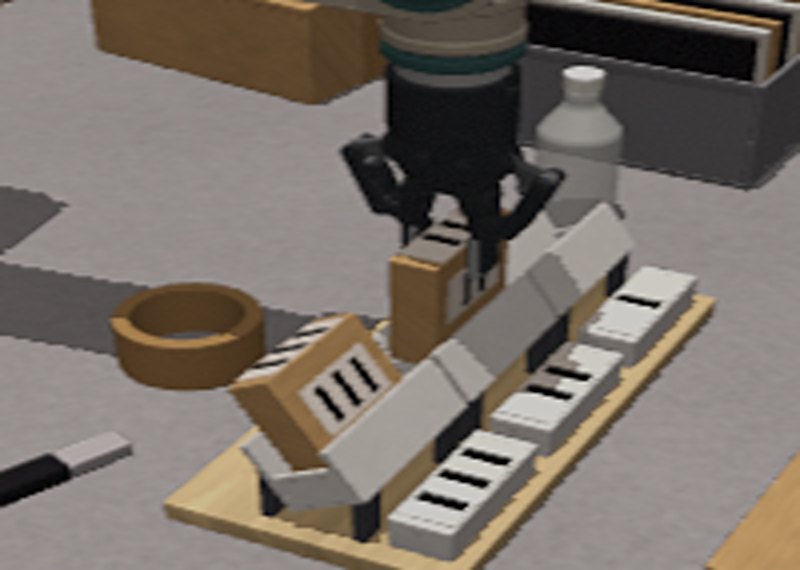

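Emit:
{"name": "carry_out", "arguments": {
  "increments": [0,0,0.003,0,0,0,0.002,0,0,0,0,0]
}}

```text
t: 8.15
position: [0.543, 0.1382, 0.1312]
eef_rot: [180.0, 0.0, 92.0]
wrist_force: [-1.0, 0.9, -0.4]
finger_gap: 0.0312
```

Emit:
{"name": "carry_out", "arguments": {
  "increments": [0,0,0.002,0,0,0,0,0]
}}

```text
t: 8.4
position: [0.5436, 0.1383, 0.1298]
eef_rot: [179.9, -0.0, 92.0]
wrist_force: [2.1, 0.8, 0.7]
finger_gap: 0.0315
```

Emit:
{"name": "carry_out", "arguments": {
  "increments": [0,0,0.002,0,0,0,0,0]
}}

```text
t: 8.65
position: [0.5442, 0.1383, 0.1286]
eef_rot: [179.8, -0.0, 92.0]
wrist_force: [4.8, 0.5, 4.8]
finger_gap: 0.0318
```

Emit:
{"name": "carry_out", "arguments": {
  "increments": [0,0.0015,0.0015,0,0,0,0,0]
}}

```text
t: 8.9
position: [0.5454, 0.1384, 0.1267]
eef_rot: [179.8, -0.0, 92.0]
wrist_force: [5.0, 0.7, 4.2]
finger_gap: 0.0313
```

Emit:
{"name": "carry_out", "arguments": {
  "increments": [0,0.0015,0.002,0,0,0,0,0]
}}

```text
t: 9.15
position: [0.5464, 0.1385, 0.125]
eef_rot: [179.9, -0.0, 92.0]
wrist_force: [0.1, -0.5, 8.5]
finger_gap: 0.0311
```

Emit:
{"name": "carry_out", "arguments": {
  "increments": [0,0,-0.0008,0,0,0,0,0],
  "gripper": 39
}}

```text
t: 9.4
position: [0.5451, 0.1383, 0.1236]
eef_rot: [-179.8, 0.0, 92.0]
wrist_force: [-0.6, 0.3, 0.2]
finger_gap: 0.0333
```

Emit:
{"name": "carry_out", "arguments": {
  "increments": [0,-0.002,0,0,0,0,0,0],
  "gripper": 42
}}

```text
t: 9.65
position: [0.5434, 0.1383, 0.124]
eef_rot: [-179.9, 0.0, 92.0]
wrist_force: [-0.6, -0.3, -1.4]
finger_gap: 0.036
```

Run:
```python
from h import *
p=r.get_image('wrist'); cv2.imwrite('pics/w5.png',p['img'])
s=r.get_image('scene'); a=s['img']
cv2.imwrite('pics/s5.png',cv2.resize(a[160:310,260:410],None,fx=4,fy=4,interpolation=cv2.INTER_CUBIC)[:, :])
togo(.5427,.1381,.1345,92)
```

```text
t 9.75 pos [0.5436 0.1383 0.1242] rot [-1.7993e+02  1.0000e-02  9.2040e+01] gap 0.0362 F [-0.5 -1.3 -1.3]
togo [-0.0001 -0.0009 -0.0103] turn 0.04
```

View pics/w5.png

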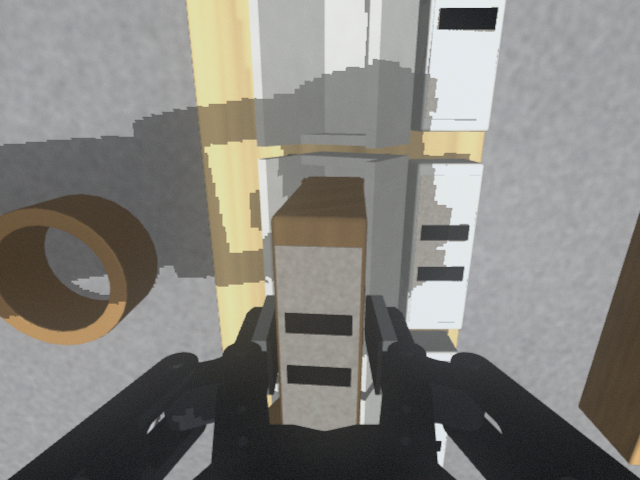

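View pics/s5.png

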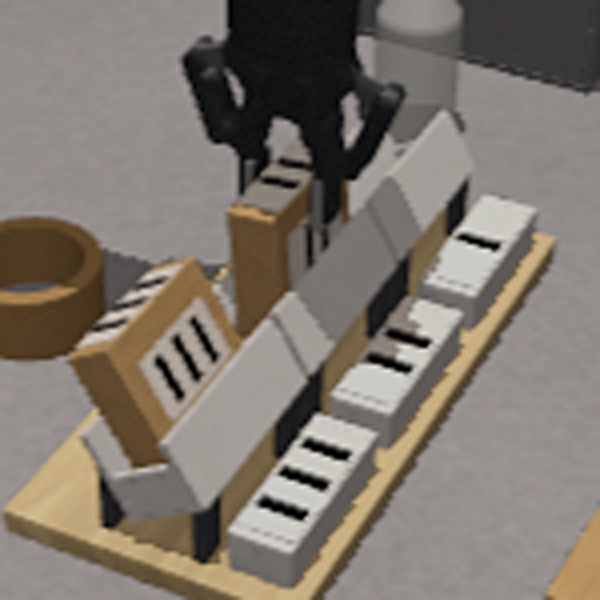

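Emit:
{"name": "carry_out", "arguments": {
  "increments": [0,-0.002,0.001,0,0,-0.002,0.001,0,0,0,0,0],
  "gripper": 46
}}

```text
t: 10.12
position: [0.5399, 0.1381, 0.1226]
eef_rot: [180.0, 0.0, 92.0]
wrist_force: [0.4, 0.4, -0.7]
finger_gap: 0.039
```

Emit:
{"name": "carry_out", "arguments": {
  "increments": [0,-0.002,0.001,0,0,-0.002,0.001,0,0,0,0,0],
  "gripper": 49
}}

```text
t: 10.5
position: [0.5357, 0.138, 0.1204]
eef_rot: [-180.0, 0.0, 92.0]
wrist_force: [-0.9, -0.4, -0.1]
finger_gap: 0.0419
```

```bash
cat > look.py <<'E'
from h import *
import sys
n=sys.argv[1]
p=r.get_image('wrist')['img']
s=r.get_image('scene'); a=s['img']
z=cv2.resize(a[180:310,270:400],(600,600),interpolation=cv2.INTER_CUBIC)
w=cv2.resize(p[120:440,200:400],(200*5//4,400))
o=np.zeros((600,800,3),np.uint8); o[:,:550]=z[:,:550]; o[:400,550:]=w
cv2.imwrite(f'pics/c{n}.png',o)
togo(.5427,.1381,.1345,92)
E
python3 look.py 6
```

```text
t 10.6 pos [0.5359 0.138  0.1205] rot [-1.7999e+02  1.0000e-02  9.2040e+01] gap 0.0416 F [-0.4 -0.   0. ]
togo [-0.0002  0.0068 -0.014 ] turn 0.04
```

View pics/c6.png

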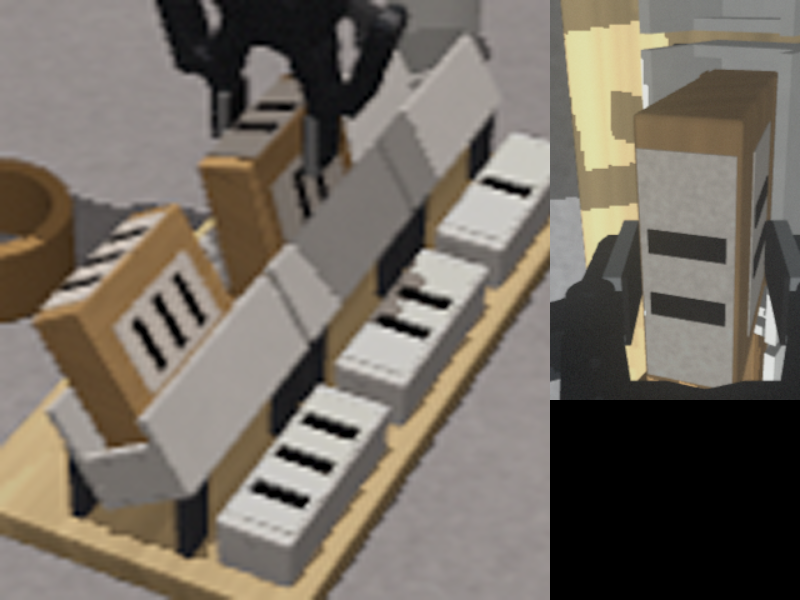

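Emit:
{"name": "carry_out", "arguments": {
  "increments": [0,-0.002,0.001,0,0,-0.002,0.001,0,0,-0.002,0,0,0,0,0,0],
  "gripper": 53
}}

```text
t: 11.1
position: [0.5298, 0.1378, 0.1186]
eef_rot: [-180.0, 0.0, 92.0]
wrist_force: [-0.5, -0.2, -0.3]
finger_gap: 0.0454
```

Emit:
{"name": "carry_out", "arguments": {
  "increments": [0,-0.002,0.001,0,0,-0.002,0.001,0,0,-0.002,0,0,0,0,0,0],
  "gripper": 57
}}

```text
t: 11.6
position: [0.5238, 0.1375, 0.1166]
eef_rot: [-180.0, 0.0, 92.0]
wrist_force: [-0.0, -0.5, -0.9]
finger_gap: 0.0488
```

```bash
python3 look.py 7
```

```text
t 11.7 pos [0.5239 0.1376 0.1166] rot [-1.7999e+02  1.0000e-02  9.2040e+01] gap 0.0487 F [-1.3  0.2 -0.2]
togo [-0.0001  0.0188 -0.0179] turn 0.04
```

View pics/c7.png

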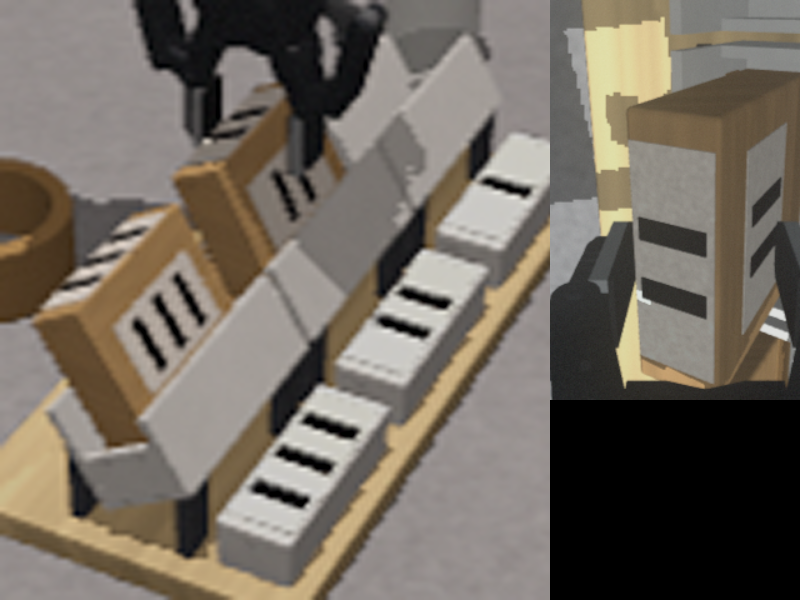

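Emit:
{"name": "carry_out", "arguments": {
  "increments": [0,-0.002,0,0,0,-0.002,0,0,0,-0.002,0,0,0,-0.002,0,0,0,0,0,0],
  "gripper": 64
}}

```text
t: 12.32
position: [0.5159, 0.1373, 0.1166]
eef_rot: [180.0, 0.0, 92.0]
wrist_force: [-0.3, -0.1, 0.4]
finger_gap: 0.0545
```

```bash
python3 look.py 8
```

```text
t 12.43 pos [0.516  0.1373 0.1166] rot [1.7999e+02 1.0000e-02 9.2040e+01] gap 0.0547 F [-0.3 -0.1  0.7]
togo [-0.0001  0.0267 -0.0179] turn 0.04
```

View pics/c8.png

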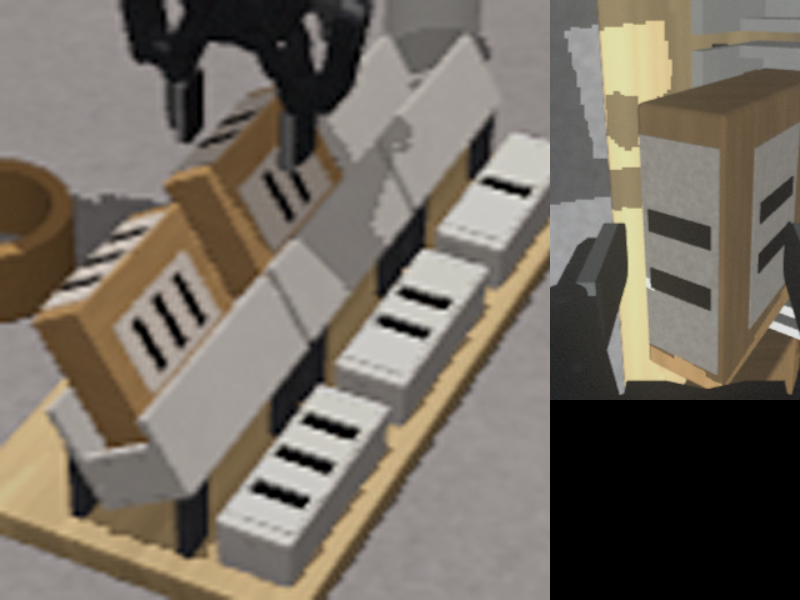

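Emit:
{"name": "carry_out", "arguments": {
  "increments": [0,-0.002,0,0,0,-0.002,0,0,0,0,0,0],
  "gripper": 66
}}

```text
t: 12.8
position: [0.5119, 0.1372, 0.1166]
eef_rot: [180.0, 0.0, 92.0]
wrist_force: [0.2, -0.9, -1.1]
finger_gap: 0.0565
```

```bash
python3 look.py 9
```

```text
t 12.9 pos [0.512  0.1371 0.1166] rot [180.     0.    92.04] gap 0.0565 F [ 0.1 -0.5  0.3]
togo [-0.0001  0.0307 -0.0179] turn 0.04
```

View pics/c9.png

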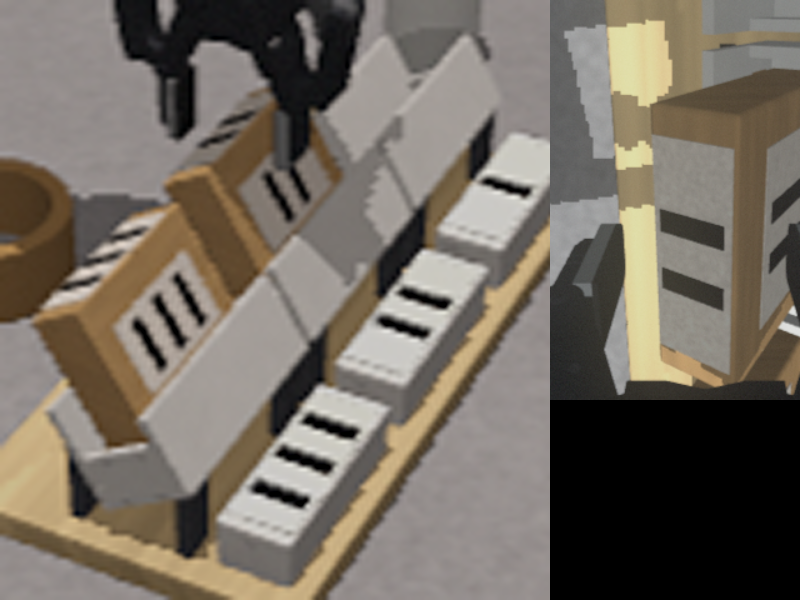

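Emit:
{"name": "carry_out", "arguments": {
  "increments": [0,-0.003,0,0,0,0,0,0,0,0,0,0,0,0,0,0],
  "gripper": 100
}}

```text
t: 13.4
position: [0.509, 0.137, 0.1166]
eef_rot: [180.0, 0.0, 92.0]
wrist_force: [-0.2, 0.1, -0.2]
finger_gap: 0.0853
```

Emit:
{"name": "carry_out", "arguments": {
  "increments": [0,0,-0.015,0,0,0,-0.03,0,0,0,-0.04,0,0,0,-0.04,0,0,-0.05,-0.03,0,0,-0.05,0,0,0,0,0,0]
}}

```text
t: 14.28
position: [0.4072, 0.1336, 0.2735]
eef_rot: [179.8, -0.0, 92.1]
wrist_force: [1.1, -0.8, 0.6]
finger_gap: 0.0855
```

Run:
```python
from h import *
t=r.get_image('top');cv2.imwrite('pics/tA.png',cv2.resize(t['img'][180:300,190:390],None,fx=4,fy=4,interpolation=cv2.INTER_CUBIC))
s=r.get_image('scene');cv2.imwrite('pics/sA.png',cv2.resize(s['img'][180:320,255:405],None,fx=4,fy=4,interpolation=cv2.INTER_CUBIC))
s=r.get_image('wrist');cv2.imwrite('pics/wA.png',s['img'])
togo(.5427,.1381,.1345,92)
```

```text
t 14.43 pos [0.4096 0.1335 0.2724] rot [ 1.7992e+02 -1.0000e-02  9.2030e+01] gap 0.0853 F [-1.3 -0.6 -0.4]
togo [-1.000e-04  1.330e-01  1.381e-01] turn 0.03
```

View pics/tA.png

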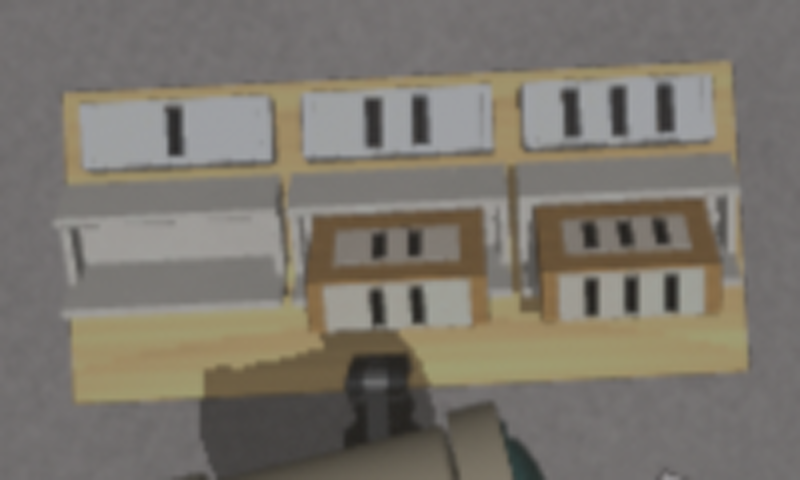

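View pics/sA.png

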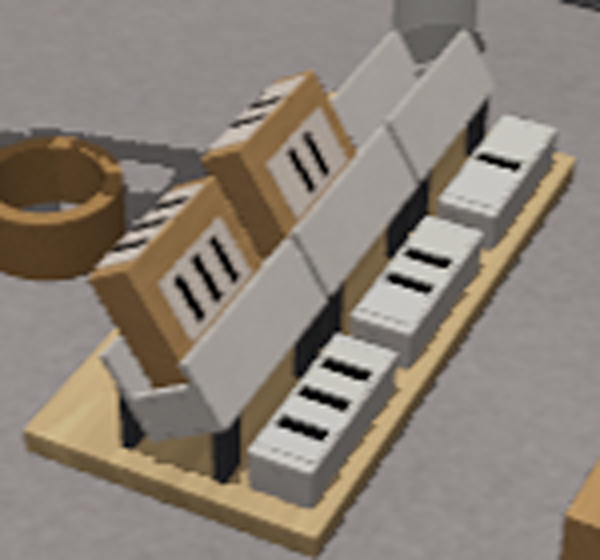

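View pics/wA.png

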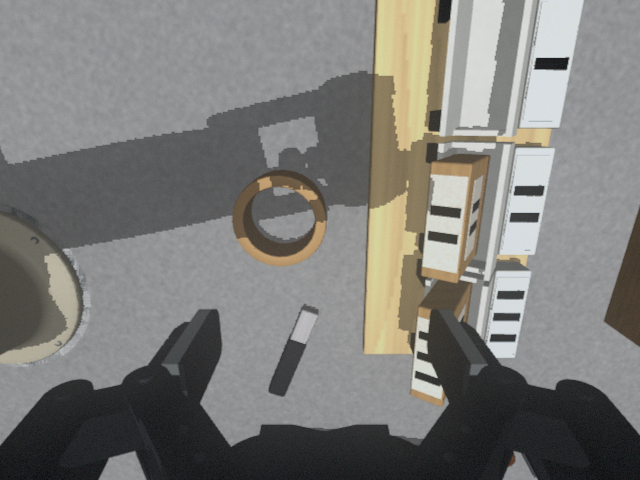

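Run:
```python
from h import *
from scipy.optimize import least_squares
t=fixp(r.get_image('top'));s=fixp(r.get_image('scene'))
T=lambda u,v:(190+(u-1.5)/4,180+(v-1.5)/4)
S=lambda u,v:(255+(u-1.5)/4,180+(v-1.5)/4)
bo=np.array([.5432,.1376,.018]);Rb=Ro.from_euler('z',2,degrees=True)
# parcel corners: right(+x)/left, +y/-y at top
C={'R+':(16,50,95),'R-':(16,-50,95),'L+':(-16,50,95),'L-':(-16,-50,95)}
ob=[(t,'R+',T(308,284)),(t,'R-',T(488,269)),(t,'L+',T(312,331)),(t,'L-',T(488,323)),
    (s,'R-',S(238,155)),(s,'L-',S(205,158)),(s,'R+',S(318,72))]
def P(q,k):
    x,y,z,l,yw=q
    R=Ro.from_euler('z',yw)*Ro.from_euler('y',-l)
    return bo+Rb.apply((np.array([x,y,z])+R.apply(C[k]))/1000)
def res(q): return np.concatenate([np.array(proj(c,P(q,k)))-o for c,k,o in ob])
print('pred residuals',res([14,0,31,.55,0]).reshape(-1,2).round(1).tolist())
f=least_squares(res,[14,0,31,.55,0]);print(f.x.round(3),f.fun.reshape(-1,2).round(1).tolist())
for q in ['parcel','parcel_three']:
    for c in (t,s): 
        for d in r.recognise(c,q)[:2]:
            b=d['box'];print(q,round(d['score'],2),[round(x) for x in (b[0]*640,b[1]*480,b[2]*640,b[3]*480)])
```

```text
pred residuals [[-0.4, -0.1], [0.2, 1.5], [-0.2, 0.6], [0.8, 0.5], [-0.0, -1.2], [-1.8, 0.9], [-1.0, -0.7]]
[9.7070e+00 7.0800e-01 2.7288e+01 4.7900e-01 8.0000e-03] [[-0.5, -0.9], [-0.1, 0.4], [-0.3, 0.3], [0.6, -0.1], [1.0, -0.5], [-1.2, 0.8], [-0.3, -0.1]]
parcel 0.75 [264, 232, 310, 265]
parcel 0.74 [305, 198, 344, 245]
parcel_three 0.74 [326, 226, 373, 260]
parcel_three 0.59 [276, 226, 319, 280]
```

Run:
```python
from h import *
print(r.hand_in())
```

```text
the job is handed in; nothing more can be done
None
```

The parcel is back in the two-stroke bay (the middle one), labelled edge up and let go. I handed the job in at about 14.5 s of the 35 s allowed; the hand-in gives no verdict.

**How it was placed:** The tool could only stay upright, so I lowered the parcel into the trough vertically until it touched both walls. I then opened the fingers a little at a time while moving the hand towards the robot. That tipped the parcel into its lean and let it slide down onto the bay floor without a drop. The hand is now raised and clear of everything.

**Last checks:**
- **Seating:** The parcel's top corners in the top and scene pictures match the fully seated pose to within about 2 pixels. That pose has its origin at about (14, 0, 31) mm in the bay's frame and a lean of 0.55 rad.
- **Free fit disagrees slightly:** Fitting the pose freely to the same corners gives (9.7, 0.7, 27.3) mm and a lean of 0.48 rad. The 4 mm gap is probably measuring error, since it would put the parcel slightly into the floor, and both results are inside the limits.
- **Forces:** The highest wrist force shown at the end of a move was about 10 N, during the insertion.
- **Other things:** The three-stroke parcel, the tape roll and the knife look unmoved in the last pictures. I didn't measure them, and I did not re-check the bottle, stapler and stamp. The hand went near none of them.

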